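# Open the studio lamp cabinet and hang up the UV lamp

### The job

Open the little wooden cabinet: swing the right-hand leaf (the one with the overlapping metal strip) wide open, slide the brass flush bolt on the bared edge of the left-hand leaf all the way down, then swing the left-hand leaf wide open too, each at least about square to the cabinet. Hang the blue UV inspection lamp by its eye on the hook inside the left-hand leaf, pushed on far enough for the red gravity keeper to fall shut behind the eye, and keep the lamp upright on the way. Leave both leaves open and the bolt down, and leave the yellow lamp and everything else on the table where it stands.

Things in the scene. Friction and masses are not known exactly. Their poses are not given: they have to be found in the camera images.
- cabinet: Fixed bench cabinet of pale wood, 160 deep (x), 320 wide (y), 270 mm high. Origin: centre of its underside; front faces its own -x, to the robot. Two leaves (left 153, right 143 wide, 18 thick, 22 to 268 mm above the table) hang 3 mm in front of the carcass, hinged at their outer edges. Right leaf (-y side) is the active one, left leaf the passive, bolted one.
- joint_top (a point): Middle of the top of the 36 mm wide joint between the shut leaves, at the leaves' front face, 268 mm up; axes as the cabinet. An aluminium strip fixed to the right leaf's front covers this joint and overlaps the left leaf's front by 12 mm, so the left leaf cannot open before the right.
- strike (a point): Centre of the hole in the steel angle strike on the cabinet's top, 276 mm up (its upper face). The strike is 18 mm wide (y) and reaches 24 mm out from the carcass front over the left leaf's top edge. The thrown bolt stands in the hole and locks the left leaf.
- leaf_active (a joint): Right leaf's hinge angle, rad: 0 shut (may start ajar up to 0.08), grows as it swings out to the robot (counter-clockwise from above), stop at 1.92. About 1 N at the pull moves it; it stays where left.
- active_handle (a point): Grip point on the right leaf's pull, 240 mm up, 28 mm below the leaf's top. The pull: a dark upright round bar, 10 mm diameter, its centre line 36 mm in front of the leaf's face, from 188 to 258 mm up, both ends turned in to the leaf. 115 mm from the hinge along the leaf. Axes of the leaf: x from outer to inner face, y along the leaf, z up.
- active_hinge (a point): Point on the right leaf's vertical hinge axis, 240 mm up; turns with the leaf (its yaw minus the cabinet's = + the joint angle).
- leaf_passive (a joint): Left leaf's hinge angle, rad: 0 shut, grows as it swings out to the robot (clockwise from above), stop at 1.92. Held shut by the bolt and by the right leaf's strip. About 1 N at the pull moves it; it stays where left.
- passive_handle (a point): Grip point on the left leaf's pull, 240 mm up: bar, clearance and heights as on the right leaf; 111 mm from the hinge along the leaf. Axes of the leaf.
- passive_hinge (a point): Point on the left leaf's vertical hinge axis, 240 mm up; turns with the leaf (its yaw minus the cabinet's = - the joint angle).
- bolt (a joint): Flush bolt of the left leaf, m: 0 to 0.002 at the start (thrown: its 8 mm brass rod stands up to 13 mm out of the leaf's top, in the strike), 0.016 fully withdrawn (slid straight down). Sliding takes about 3 to 5 N; it stays where left.
- bolt_thumb (a point): Push point on top of the brass thumb-piece (16 mm across the leaf's thickness, 9 high) that sticks out 30 mm to the right from the left leaf's free edge, 10 mm below its top. The point is 19 mm right of that edge, in the piece's mid-thickness, 13.5 mm in front of the carcass and 22 mm from the strike; free above, in front and to the right once the right leaf is open. Axes of the left leaf.
- hook (a point): On the left leaf's inner face: root of the hook's lower prong, on its centre line, 222 mm up (46 mm below the leaf's top), 85 mm from the hinge. Site x: out of the face along the prong (into the cabinet while shut), y along the leaf, z up. Prong: round, 8 mm thick. A 6 mm upper arm runs parallel, centre line 27 mm higher, 77 mm long. At most 14 mm wide beyond the 22 mm wall plate.
- hook_tip (a point): Centre of the rounded end of the lower prong's upturned tip, 77.5 mm out from the leaf; the tip's top is 8 mm above the prong's centre line, its end 82 mm out.
- keeper (a joint): Red gravity keeper, rad: a tongue 21 long, 10 wide, 3 thick, 20 g, hung from the upper arm 74 mm out from the leaf, its foot just inside the upturned tip, 6 mm above the prong's centre line. 0 = hanging shut. Swings only inward (to the leaf) and up, to 1.3: an eye pushed on below the upper arm lifts it, and it drops once the eye's centre is within about 50 mm of the leaf.
- uv_lamp: BLUE cordless UV lamp with a violet window, 0.19 to 0.31 kg, upright on a black foot 44 (x) by 56 mm (y); 149 mm high. Origin: centre of the underside, z up. Body 30 x 42 mm up to 109 mm; above it an upright flat black eye plate 8 thick (x), 46 wide (y), to be gripped across its 46 mm. It may stand in either of the two lamp places.
- uv_lamp_eye (a point): Centre of the lamp's eye, 129 mm above its underside: an opening 26 wide (lamp y), 28 high, through the plate along lamp x; 6 mm of plate above it, 10 mm each side. When hung it rests about 10 mm below the prong's centre line.
- white_lamp: YELLOW lamp of the same shape and size with a white window; leave it alone. Origin: centre of its underside.
- tape_roll: Bystander: roll of buff tape lying flat, 104 mm across, 36 high. Origin: centre of its underside.
- brush_jar: Bystander: white pot of brushes, 72 mm across, 220 high. Origin: centre of its underside.
- weight_a: Bystander: dark steel knobbed weight, 60 mm across, 56 high. Origin: centre of its underside.
- weight_b: Bystander: brass knobbed weight, same size. Origin: centre of its underside.
- tack_hammer: Bystander: small hammer lying flat, 240 mm long.
Not all that is in view belongs to the job. What is shaped like the uv_lamp but orange or turquoise is not meant.

How it is judged:
By the outcome, as a careful person would: the job done as asked, in the order asked, and still so for the second after the job is handed in, with the robot touching nothing.
It also fails if it takes over 72 s, if anything falls off the work surface, if the arm or the gripper's body presses on something with over 40 N, if the wrist force passes 120 N, or if a joint passes its speed limit or range.

### The arm

A 6-joint arm with a two-finger parallel gripper is mounted at the origin on the work surface. World frame = base frame: x ahead of the robot, y to its left, z up, the work surface at z = 0. Lengths are in mm, angles in degrees, forces in N, time in s.
With the tool pointing down it reaches from about 350 to 850 mm from the base axis. Payload 8.1 kg.
Tool frame: the origin (TCP) lies midway between the tips of the shut fingers; the grasp point (between the pads) lies 19 mm behind it (r.grip_point_offset is the distance from the TCP to the grasp point, in mm); z points along the fingers, y is the line along which they close (so a half turn about z gives the same grasp; the last joint's range is limited). The gripper opens to 85 mm and grips with 20 to 120 N. Pads are 22 mm wide; open, the fingers measure 114 mm over their backs; the gripper's body (76 mm by 85 mm) begins 54 mm behind the grasp point. The pads swing forward as they close: fully open they stand 13 mm farther back than shut.
Start: joints at [72.284, 7.471, 85.268, -0, 87.261, -4.893], TCP at [133.139, 585.046, 231.292] pointing down, gripper open.
Joint ranges: [-169.43, 169.43], [-51.17, 129.36], [1.28, 143.12], [-76.62, 256.62], [0, 156.53], [-152.29, 152.29]. Speed limits (degrees/s): [136.94, 136.94, 159.86, 180, 180, 180].

### API

Orientations are given as [roll, pitch, yaw] about the fixed x, y, z axes, in that order (R = Rz(yaw) Ry(pitch) Rx(roll)).
In Python, from bench import r gives the robot as it stands.
- The arm moves only by the shell command python3 -m inch 'ROWS' [FORCE]. ROWS is JSON, one flat list of numbers, 7 for each row, row after row: the shift along the world's x, y, z in m, then the turn, a rotation vector about the world's x, y, z in degrees, then the closure in counts, from 0 (fully open) to 255 (shut). A call has 1 to 10 rows; each row shifts and turns the commanded pose from where the row before left it; what a row does not reach is not made up. A row lasts 1/10 s, in which the tool goes at most 50 mm and 8.59 degrees, less where a joint would pass 70% of its speed; a pose out of reach is approached as far as the arm can. A call with a gripper value outside its range is refused whole. The fingers move at their own pace and stop on an object; FORCE is the grip in N (left out, the last holds). Time passes only in rows, so rows that do not move let the fingers close. It gives the time, the measured TCP pose, the force and the opening at its end, in the units of the state.
- r.sense(): the state, without advancing time (a new reading comes with each control period).
- r.snapshot(name): name is "scene" or "top"; returns (picture, depth): 480x640x3 uint8, red, green, blue; 480x640 float32, mm along the optical axis (not along the pixel's ray), 0 where there is no reading.
- r.get_calibration(name): a dict with "fovy" (degrees; the focal length in pixels is half the picture's height over the tangent of half this angle, whatever the lens; pixels are square), "cx", "cy" (the principal point, pixels), "position" and "rotation" of the camera in the world. Camera axes: x right, y up, looking along -z (the intrinsics and any distortion apply to the point x, -y, -z); pixel columns grow to the right and rows downward; lengths in mm; the calibration is good to about 2 mm. A picture is of the moment at which its call begins. get_calibration takes no time and is no camera call.
- r.hand_in(): hands the job in, once; it reports no verdict.
The state is a dict: "time": time; "joint_pos": joint angles; "qd": joint speeds; "joint_efforts": joint torques, N m; "tool_pos": TCP position; "tcp_rot": TCP orientation; "ft_force": force on the tool from outside, world axes, zero at the start; "wrist_torque": the same for the moment, N m; "finger_gap": finger opening in mm.
Only numpy, scipy, OpenCV 4.12 (cv2) and the standard library are available. Lean on these libraries where they do the work, as an engineer would, in place of code of your own. Each camera call takes 0.05 s, during which the arm holds its last target. There are 200 camera calls.

## Working session

There is one attempt and no reset: what is moved stays moved. The work goes in short steps, Python scripts to look and compute and a shell command to move; the robot and the scene stay as the last step left them, time stands still between calls to the robot, and variables do not carry over. Pictures are saved under pics/ and viewed, on a budget of 10 in all, crops included, one or two more only if the job needs it, and the job is handed in when it is done.

```bash
ls; mkdir -p pics
python3 - <<'E'
from bench import r
import cv2,numpy as np
s=r.sense();print(s['time'],s['tool_pos'],s['tcp_rot'],s['finger_gap'],r.grip_point_offset)
for n in ("scene","top"):
    p,d=r.snapshot(n);cv2.imwrite(f"pics/{n}0.png",p[:,:,::-1]);np.save(f"{n}0.npy",d)
    print(n,r.get_calibration(n))
E
```

```text
pics
0.0 [132.95397981 584.51207662 230.23125222] [-1.79893779e+02 -9.00023904e-03  1.67178843e+02] 84.98997523543619 18.700000000000003
scene {'fovy': 52.144626286418585, 'cx': 321.41316769084773, 'cy': 248.7211982603744, 'position': array([1131.91820462, -549.50322774, 1171.35536137]), 'rotation': array([40.6624469 ,  0.63492987, 48.28485603])}
top {'fovy': 45.062014193795285, 'cx': 318.4222341558637, 'cy': 243.95486628324485, 'position': array([ 342.07793025,    8.39188846, 1403.959372  ]), 'rotation': array([  7.23073461,  -1.32993657, -91.55522113])}
```

View pics/scene0.png

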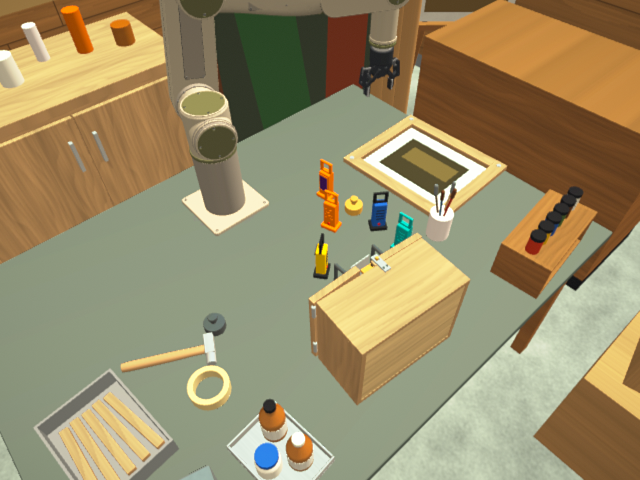

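View pics/top0.png

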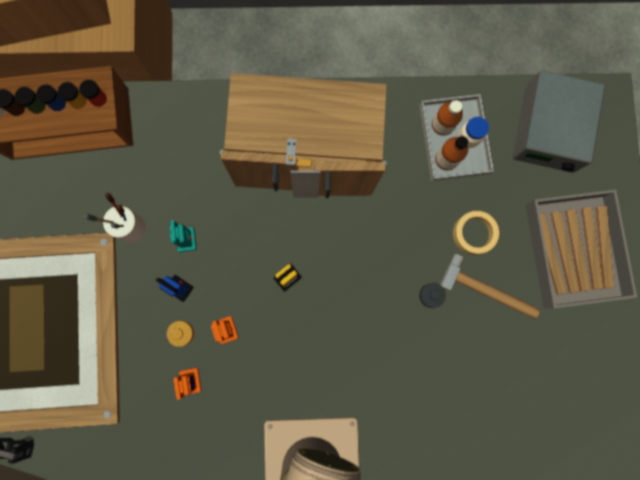

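The scene view shows these lamp-shaped things: blue at scene (379,210) / top (175,287), turquoise (403,230)/(183,236), orange (331,212)/(224,330) and (326,180)/(188,383), and yellow (321,257)/(288,277). I choose blue, which by its colour is the UV lamp. The cabinet is at top (305,120), the strike at (291,152) and the pulls at (276,178) and (327,183).

```bash
cat > h.py <<'E'
import numpy as np,cv2
from bench import r
from scipy.spatial.transform import Rotation as R
def cam(n):
    c=r.get_calibration(n);f=240/np.tan(np.radians(c['fovy']/2))
    return c,f,R.from_euler('xyz',c['rotation'],degrees=True).as_matrix()
def cloud(n,d):
    c,f,M=cam(n);v,u=np.mgrid[0:480,0:640]
    P=np.stack([(u-c['cx'])/f*d,-(v-c['cy'])/f*d,-d],-1)@M.T+c['position']
    P[d<=0]=np.nan;return P
def proj(n,p):
    c,f,M=cam(n);q=(np.asarray(p,float)-c['position'])@M
    return np.stack([c['cx']-f*q[...,0]/q[...,2],c['cy']+f*q[...,1]/q[...,2]],-1)
def snap(n):
    p,d=r.snapshot(n);return p,cloud(n,d)
E
python3 - <<'E'
from h import *
for n in('top','scene'):
    img=cv2.imread(f'pics/{n}0.png');P=cloud(n,np.load(n+'0.npy'))
    v,u=np.mgrid[0:480,0:640]
    reg=((u>200)&(u<400)&(v>60)&(v<210)) if n=='top' else ((u>290)&(u<480)&(v>220)&(v<400))
    m=reg&(abs(P[...,2]-270)<6)
    q=P[m][:,:2].astype(np.float32);print(n,'cabtop',len(q),P[m][:,2].mean(),cv2.minAreaRect(q))
    t=reg&(P[...,2]>170)&(P[...,2]<300); np.save(n+'_cab.npy',P[t])
    hsv=cv2.cvtColor(img,cv2.COLOR_BGR2HSV)
    tab=P[380:400,300:320] ; print('table z',np.nanmedian(P[300:400,240:380,2]) if n=='top' else np.nanmedian(P[300:330,230:290,2]))
    boxes={'blue':(150,265,200,305),'yel':(265,258,308,296),'turq':(160,212,202,256),'or1':(205,312,243,346),'or2':(168,362,206,402),'jar':(85,190,150,245)} if n=='top' else {'blue':(364,185,392,234),'yel':(308,232,334,282),'turq':(392,210,415,250)}
    for k,(a,b,c,d) in boxes.items():
        B=P[b:d,a:c].reshape(-1,3);B=B[B[:,2]>115];
        if len(B)>3:
            B=B[B[:,2]<165] if k!='jar' else B
            x,y=B[:,0],B[:,1];w,V=np.linalg.eigh(np.cov(B[:,:2].T));
            print(k,len(B),'mean',B.mean(0).round(1),'max z',np.percentile(B[:,2],98).round(1),'axis deg',np.degrees(np.arctan2(V[1,1],V[0,1])).round(1),'rect',cv2.minAreaRect(B[:,:2].astype(np.float32)))
big=cv2.resize(cv2.imread('pics/scene0.png')[170:300,290:430],None,fx=4.2,fy=4.2,interpolation=cv2.INTER_CUBIC)
big2=cv2.resize(cv2.imread('pics/top0.png')[130:210,210:400],None,fx=3.1,fy=3.1,interpolation=cv2.INTER_CUBIC)
o=np.zeros((big.shape[0]+0,588,3),np.uint8);o=big
cv2.imwrite('pics/c1.png',o);cv2.imwrite('pics/c2.png',big2)
E
```

```text
top cabtop 12724 268.2240899245373 ((720.5376586914062, -0.5242462158203125), (330.36236572265625, 221.8482666015625), 84.7902603149414)
table z -1.0625979172398274
blue 105 mean [420.8 306.6 142.9] max z 152.4 axis deg 53.9 rect ((420.2489013671875, 309.6386413574219), (45.97642517089844, 11.558323860168457), 53.90611267089844)
yel 92 mean [439.5  48.9 143.6] max z 151.6 axis deg 127.5 rect ((438.0475158691406, 47.43482971191406), (13.251736640930176, 45.1639518737793), 36.38359451293945)
turq 126 mean [538.5 290.6 140. ] max z 152.2 axis deg -174.8 rect ((539.1015625, 291.85455322265625), (47.15205764770508, 8.83849048614502), 5.742794036865234)
or1 111 mean [319.8 196.1 142.9] max z 153.2 axis deg -162.9 rect ((319.4395751953125, 196.95895385742188), (45.356109619140625, 9.366579055786133), 16.597265243530273)
or2 143 mean [202.8 280.7 139.1] max z 151.9 axis deg -171.4 rect ((202.5489501953125, 281.482421875), (45.44915771484375, 9.002219200134277), 8.79846477508545)
jar 320 mean [575.7 419.9 181.5] max z 224.0 axis deg 106.0 rect ((566.15185546875, 419.1875), (62.16177749633789, 77.87097930908203), 35.03316116333008)
scene cabtop 9343 271.3453947782065 ((718.4408569335938, -1.053314208984375), (332.7171936035156, 227.6147918701172), 84.50164031982422)
table z 2.034233574628047
blue 115 mean [424.4 307.4 137.2] max z 155.3 axis deg 55.5 rect ((424.4197998046875, 307.7200927734375), (46.5313606262207, 16.2475528717041), 58.970863342285156)
yel 77 mean [445.   46.2 139.2] max z 154.2 axis deg 127.6 rect ((443.6100769042969, 50.2609977722168), (12.701380729675293, 49.261539459228516), 38.78482437133789)
turq 123 mean [541.5 290.8 135.6] max z 153.7 axis deg -173.7 rect ((540.6331787109375, 292.24365234375), (45.679534912109375, 13.922384262084961), 2.7020840644836426)
```

View pics/c1.png

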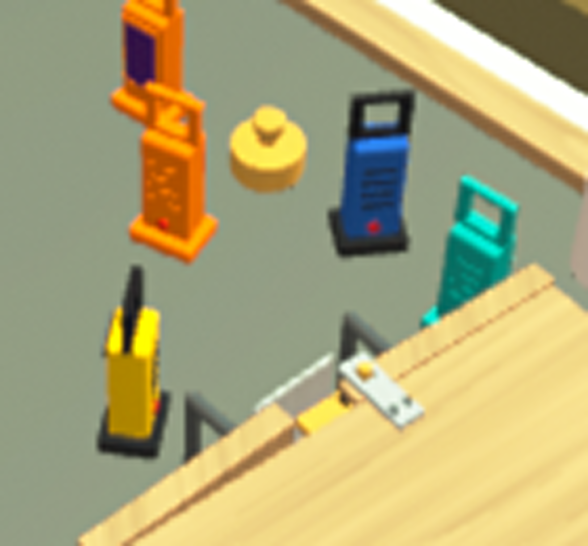

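The crop confirms the blue lamp (about crop (378,170)): blue body, black eye plate, standing alone. Yellow is at (133,370). Next is the cabinet pose.

Run:
```python
from h import *
for n in('top','scene'):
    Q=np.load(n+'_cab.npy');zo=-1 if n=='top' else 2
    T=Q[abs(Q[:,2]-zo-269)<5]
    yaw=-5.3
    for _ in range(3):
        a=np.radians(yaw);ex=np.array([np.cos(a),np.sin(a)]);ey=np.array([-ex[1],ex[0]])
        X=T[:,:2]@ex;Y=T[:,:2]@ey
        by=np.arange(np.percentile(Y,5),np.percentile(Y,95),6)
        back=[(b+3,X[(Y>=b)&(Y<b+6)].max()) for b in by]
        k=np.polyfit(*np.array(back).T,1); yaw-=np.degrees(np.arctan(k[0]))
    bx=np.arange(X.max()-130,X.max()-20,6)
    L=np.median([Y[(X>=b)&(X<b+6)].max() for b in bx]);Rr=np.median([Y[(X>=b)&(X<b+6)].min() for b in bx])
    print(n,'yaw',yaw,'back',np.polyval(k,Y.mean()),np.median(np.array(back)[:,1]),'L,R',L,Rr)
    f=[(round(b),round(X[(Y>=b)&(Y<b+10)].min(),1)) for b in np.arange(Rr,L-9,10)]
    print(f)
    H=Q[(Q[:,2]-zo<259)&(Q[:,2]-zo>235)];X=H[:,:2]@ex;Y=H[:,:2]@ey
    for w in(lambda:(Y>L-140)&(Y<L-90),lambda:(Y<Rr+140)&(Y>Rr+90)):
        m=w()&(X<X.max()-0);s=X[m].min();mm=m&(X<s+14)&(H[:,2]-zo>245);print('bar minX',s,'Y',Y[mm].mean(),'n',mm.sum(),'z',H[mm][:,2].mean())
    S=Q[(Q[:,2]-zo>273)];print('strike',len(S),(S[:,:2]@ex).min(),(S[:,:2]@ex).max(),np.percentile(S[:,:2]@ey,[5,50,95]))
```

```text
top yaw -5.23023908493759 back 827.1129948955066 827.114205543241 L,R 224.63887166122555 -94.05657443966486
[(-94, np.float64(645.3)), (-84, np.float64(644.8)), (-74, np.float64(643.7)), (-64, np.float64(643.1)), (-54, np.float64(642.0)), (-44, np.float64(642.0)), (-34, np.float64(640.5)), (-24, np.float64(639.8)), (-14, np.float64(640.3)), (-4, np.float64(638.5)), (6, np.float64(606.7)), (16, np.float64(637.9)), (26, np.float64(633.5)), (36, np.float64(631.7)), (46, np.float64(631.0)), (56, np.float64(629.9)), (66, np.float64(629.0)), (76, np.float64(629.7)), (86, np.float64(630.3)), (96, np.float64(646.0)), (106, np.float64(626.4)), (116, np.float64(607.2)), (126, np.float64(646.6)), (136, np.float64(645.3)), (146, np.float64(646.0)), (156, np.float64(646.0)), (166, np.float64(645.0)), (176, np.float64(645.1)), (186, np.float64(646.7)), (196, np.float64(645.0)), (206, np.float64(645.8))]
bar minX 605.1538031160977 Y 120.13895527778052 n 16 z 253.7025327296039
bar minX 596.7776616444266 Y 9.620906240180044 n 16 z 254.2349445108274
strike 621 638.466127673561 825.5146696286611 [-73.5
[... 502 characters left out ...]
)), (46, np.float64(630.6)), (56, np.float64(630.9)), (66, np.float64(630.7)), (76, np.float64(629.6)), (86, np.float64(631.6)), (96, np.float64(643.0)), (106, np.float64(646.8)), (116, np.float64(624.7)), (126, np.float64(648.4)), (136, np.float64(646.6)), (146, np.float64(646.4)), (156, np.float64(645.7)), (166, np.float64(648.5)), (176, np.float64(647.6)), (186, np.float64(647.3)), (196, np.float64(647.9)), (206, np.float64(647.5)), (216, np.float64(647.3))]
bar minX 607.5267724383417 Y 116.98090138488978 n 13 z 252.74083767395516
bar minX 597.7726034617915 Y 7.804707965681936 n 12 z 252.79493167000305
strike 359 642.8965394655072 829.6672217598318 [-68.68090034  89.26402719 202.8164795 ]
```

View pics/c2.png

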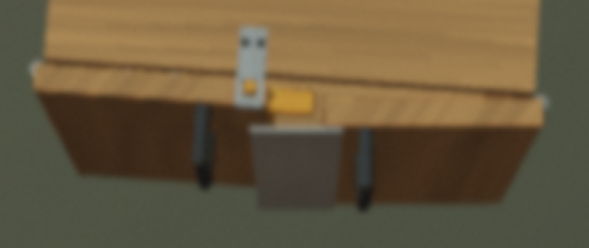

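The crop shows the strike with its hole at (250,88), the brass thumb-piece at (292,102), the pulls at (203,145) and (365,170), and the right leaf slightly ajar (about 0.07 rad). In world coordinates the cabinet yaw is about -5.26° and its centre about (750,-3). The right pull bar is at about (600,-46). I'll move above it.

```bash
python3 -m inch '[0,0,0.04,0,0,0,100, 0,0,0.04,0,0,0,100, 0.0195,-0.0263,0.04,0,0,-7,100, 0.0195,-0.0263,0.03,0,0,-7,100, 0.0195,-0.0263,0,0,0,-7,100, 0.0195,-0.0263,0,0,0,-7,100, 0.0195,-0.0263,0,0,0,-7,100, 0.0195,-0.0263,0,0,0,-7,100, 0.0195,-0.0263,0,0,0,-7,100, 0.0195,-0.0263,0,0,0,-7,100]' 40
python3 -m inch '[0.0195,-0.0263,0,0,0,-7,100, 0.0195,-0.0263,0,0,0,-7,100, 0.0195,-0.0263,0,0,0,-7,100, 0.0195,-0.0263,0,0,0,-7,100, 0.0195,-0.0263,0,0,0,-7,100, 0.0195,-0.0263,0,0,0,-7,100, 0.0195,-0.0263,0,0,0,-7,100, 0.0195,-0.0263,0,0,0,-7,100, 0.0195,-0.0263,0,0,0,-7,100, 0.0195,-0.0263,0,0,0,-7,100]'
python3 -m inch '[0.0195,-0.0263,0,0,0,-7,100, 0.0195,-0.0263,0,0,0,-7,100, 0.0195,-0.0263,0,0,0,-7,100, 0.0195,-0.0263,0,0,0,-7,100, 0.0195,-0.0263,0,0,0,-7,100, 0.0195,-0.0263,0,0,0,-7,100, 0,0,0,0,0,0,100,0,0,0,0,0,0,100]'
python3 - <<'E'
from h import *
a=np.radians(-5.26);ex=np.array([np.cos(a),np.sin(a)]);ey=np.array([-ex[1],ex[0]])
w=lambda X,Y,z:[*(X*ex+Y*ey),z]
# project model points onto first pictures
for k,p in dict(strikehole=w(653.9,81.7,276),thumb=w(653.9,59.7,258),lbar=w(610,120.7,258),rbar=w(602,9.5,258)).items(): print(k,proj('top',p),proj('scene',p))
E
```

```text
time: 1.1
tool_pos: [289.0, 374.3, 379.5]
tcp_rot: [-180.0, 0.0, 110.9]
ft_force: [-0.1, 0.1, -0.3]
finger_gap: 52.1
time: 2.1
tool_pos: [484.0, 111.3, 379.6]
tcp_rot: [-180.0, 0.0, 40.9]
ft_force: [1.0, 0.4, 1.6]
finger_gap: 51.7
time: 2.9
tool_pos: [600.4, -45.8, 378.9]
tcp_rot: [-180.0, 0.1, -0.8]
ft_force: [0.0, 1.1, 0.4]
finger_gap: 52.0
strikehole [294.55229095 158.17086673] [372.8180979  259.92655412]
thumb [305.51155148 161.33604614] [365.194571   269.07195018]
lbar [273.93751515 180.34746114] [372.84355286 246.17630609]
rbar [328.54692311 187.98017441] [335.01729785 265.35140394]
```

```bash
python3 -m inch '[0,0,-0.04,0,0,0,100, 0,0,-0.04,0,0,0,100, 0,0,-0.04,0,0,0,100, 0,0,-0.022,0,0,0,100, 0,0,-0.02,0,0,0,100,0,0,0,0,0,0,100]' 30
python3 -m inch '[0,0,0,0,0,0,200, 0,0,0,0,0,0,255, 0,0,0,0,0,0,255, 0,0,0,0,0,0,255, 0,0,0,0,0,0,255]'
```

```text
time: 3.5
tool_pos: [598.0, -43.8, 214.4]
tcp_rot: [-179.9, 0.3, -0.7]
ft_force: [-1.3, -0.5, -0.8]
finger_gap: 51.9
time: 4.0
tool_pos: [601.6, -45.5, 220.1]
tcp_rot: [180.0, -0.2, -0.8]
ft_force: [-0.5, -0.7, 7.3]
finger_gap: 9.3
```

```bash
python3 -m inch '[-0.0078,-0.0035,0,0,0,4,255, -0.0078,-0.0035,0,0,0,4,255, -0.0072,-0.0046,0,0,0,4,255, -0.0072,-0.0046,0,0,0,4,255, -0.0065,-0.0055,0,0,0,4,255, -0.0065,-0.0055,0,0,0,4,255]'
python3 -m inch '[-0.0057,-0.0064,0,0,0,4,255, -0.0057,-0.0064,0,0,0,4,255, -0.0047,-0.0071,0,0,0,4,255, -0.0047,-0.0071,0,0,0,4,255, -0.0036,-0.0077,0,0,0,4,255, -0.0036,-0.0077,0,0,0,4,255]'
```

```text
time: 4.6
tool_pos: [560.1, -75.3, 220.2]
tcp_rot: [179.6, -0.3, 23.3]
ft_force: [15.2, -14.2, -2.8]
finger_gap: 9.1
time: 5.2
tool_pos: [534.1, -117.5, 220.2]
tcp_rot: [179.3, -0.3, 47.3]
ft_force: [28.4, -11.1, -8.0]
finger_gap: 9.1
```

```bash
python3 -m inch '[0.0044,-0.0108,0,0,0,4,255, -0.0006,-0.009,0,0,0,4,255]'
python3 -m inch '[-0.0014,-0.0082,0,0,0,4,255, -0.0014,-0.0083,0,0,0,4,255, -0.0003,-0.0084,0,0,0,4,255, -0.0003,-0.0084,0,0,0,4,255, 0.0009,-0.0083,0,0,0,4,255, 0.0009,-0.0083,0,0,0,4,255]'
```

```text
time: 5.4
tool_pos: [529.5, -133.7, 219.9]
tcp_rot: [-179.5, 0.1, 55.4]
ft_force: [-37.4, 10.4, 27.3]
finger_gap: 9.2
time: 6.0
tool_pos: [528.7, -186.2, 220.0]
tcp_rot: [-179.7, 0.2, 79.3]
ft_force: [-21.0, -2.8, 16.4]
finger_gap: 8.9
```

```bash
python3 -m inch '[0.0005,-0.0082,0,0,0,4,255, 0.0010,-0.0082,0,0,0,4,255, 0.0030,-0.008,0,0,0,4,255,0.0030,-0.008,0,0,0,4,255,0,0,0,0,0,0,255]'
```

```text
time: 6.5
tool_pos: [539.8, -218.9, 220.1]
tcp_rot: [179.9, 0.1, 95.2]
ft_force: [-2.1, -3.2, 8.3]
finger_gap: 9.3
```

```bash
python3 -m inch '[0,0,0,0,0,0,130, 0,0,0,0,0,0,130, 0,0,0,0,0,0,130, 0,0,0.03,0,0,0,130, 0,0,0.04,0,0,0,130, 0,0,0.04,0,0,0,130, 0,0,0.04,0,0,0,200, 0,0,0,0,0,-5.2,255,0,0,0,0,0,-5.2,255]'
python3 - <<'E'
from h import *
for n in('top','scene'):
    p,d=r.snapshot(n);np.save(n+'1.npy',d);cv2.imwrite(f'pics/{n}1.png',p[:,:,::-1])
a=cv2.imread('pics/top1.png')[100:250,220:390];a=cv2.resize(a,None,fx=4,fy=4,interpolation=cv2.INTER_CUBIC)
cv2.imwrite('pics/c3.png',a)
E
```

```text
time: 7.4
tool_pos: [539.9, -217.0, 370.2]
tcp_rot: [179.8, 0.1, 84.6]
ft_force: [-0.0, -1.1, -0.2]
finger_gap: 0.1
```

View pics/c3.png

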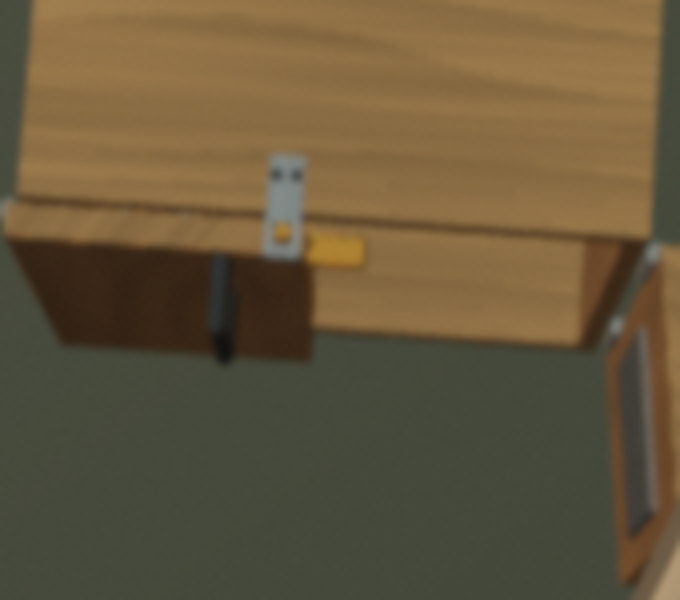

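The right leaf stands about 100° open. The thumb-piece is at c3 (307–365, 235–267) and the strike hole at (282,233). I'll move the shut fingers over the thumb-piece.

```bash
python3 -m inch '[0.0186,0.0357,0,0,0,0,255, 0.0186,0.0357,0,0,0,0,255, 0.0186,0.0357,0,0,0,0,255, 0.0186,0.0357,0,0,0,0,255, 0.0186,0.0357,0,0,0,0,255, 0.0186,0.0357,0,0,0,0,255, 0,0,-0.035,0,0,0,255, 0,0,-0.035,0,0,0,255,0,0,0,0,0,0,255]'
python3 -m inch '[0,0,-0.015,0,0,0,255, 0,0,-0.015,0,0,0,255, 0,0,-0.005,0,0,0,255,0,0,-0.005,0,0,0,255,0,0,0,0,0,0,255]'
```

```text
time: 8.4
tool_pos: [647.8, -1.8, 290.3]
tcp_rot: [-179.3, 0.0, 85.0]
ft_force: [-0.8, -0.1, -1.9]
finger_gap: -0.1
time: 8.9
tool_pos: [650.8, -3.0, 258.0]
tcp_rot: [180.0, 0.0, 84.8]
ft_force: [-0.0, -0.5, -0.6]
finger_gap: 0.1
```

```bash
python3 -m inch '[0,0,-0.003,0,0,0,255,0,0,-0.003,0,0,0,255, 0,0,-0.003,0,0,0,255,0,0,0,0,0,0,255]'
python3 -m inch '[0,0,-0.003,0,0,0,255,0,0,-0.003,0,0,0,255,0,0,0,0,0,0,255]'
python3 -m inch '[0,0,-0.003,0,0,0,255,0,0,-0.002,0,0,0,255,0,0,0,0,0,0,255]'
```

```text
time: 9.3
tool_pos: [650.9, -2.9, 248.8]
tcp_rot: [180.0, 0.0, 84.8]
ft_force: [-0.7, 0.3, -0.2]
finger_gap: 0.1
time: 9.6
tool_pos: [650.6, -2.8, 242.3]
tcp_rot: [-180.0, -0.0, 84.8]
ft_force: [1.2, -0.4, 0.2]
finger_gap: 0.2
time: 9.9
tool_pos: [651.5, -3.0, 241.7]
tcp_rot: [179.8, 0.0, 84.8]
ft_force: [-6.2, -1.7, 17.2]
finger_gap: -0.2
```

```bash
python3 -m inch '[0,0,-0.001,0,0,0,255,0,0,0,0,0,0,255,0,0,0,0,0,0,255]'
python3 - <<'E'
from h import *
p,d=r.snapshot('scene');a=cv2.resize(p[200:310,310:430,::-1],None,fx=5,fy=5,interpolation=cv2.INTER_CUBIC);cv2.imwrite('pics/c4.png',a)
E
```

```text
time: 10.2
tool_pos: [651.6, -3.1, 241.6]
tcp_rot: [179.7, 0.0, 84.8]
ft_force: [-8.2, -1.2, 21.3]
finger_gap: 0.1
```

View pics/c4.png

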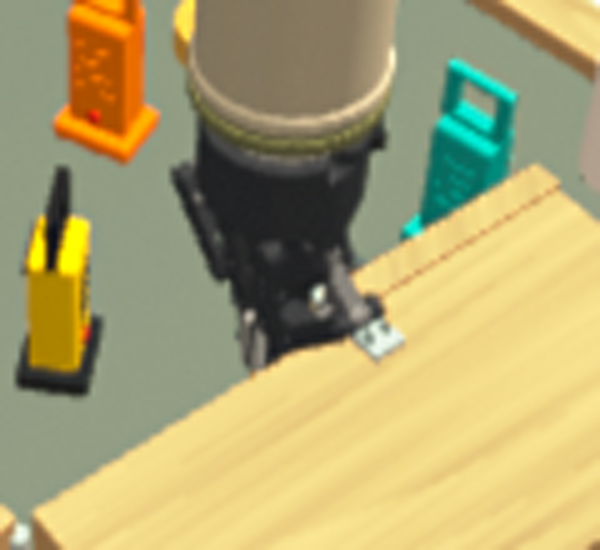

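The fingers hide the view, but the stop at z≈241.6 matches the full 16 mm of travel. I'll lift, rotate towards the left pull and check the bolt.

```bash
python3 -m inch '[0,0,0.03,0,0,0,255,0,0,0.04,0,0,0,255,0,0,0.04,0,0,0,255,-0.02,-0.02,0.02,0,0,8,255,-0.02,-0.02,0,0,0,8,200,-0.02,-0.02,0,0,0,8,100,-0.02,-0.02,0,0,0,8,100,-0.02,-0.02,0,0,0,8,100,-0.02,-0.02,0,0,0,8,100,0,0,0,0,0,0,100]'
python3 - <<'E'
from h import *
for n in('top','scene'):
    p,d=r.snapshot(n);np.save(n+'2.npy',d);cv2.imwrite(f'pics/{n}2.png',p[:,:,::-1])
a=cv2.resize(cv2.imread('pics/scene2.png')[230:300,330:430],None,fx=6,fy=6,interpolation=cv2.INTER_CUBIC)
b=cv2.resize(cv2.imread('pics/top2.png')[110:210,220:340],None,fx=5,fy=5,interpolation=cv2.INTER_CUBIC)[:180]
b=cv2.resize(cv2.imread('pics/top2.png')[140:170,270:370],None,fx=6,fy=6,interpolation=cv2.INTER_CUBIC)
cv2.imwrite('pics/c5.png',np.vstack([a,b]))
E
```

```text
time: 11.25
tool_pos: [529.1, -124.6, 367.1]
tcp_rot: [-180.0, 0.0, 132.9]
ft_force: [-0.2, 0.2, 0.7]
finger_gap: 52.2
```

View pics/c5.png

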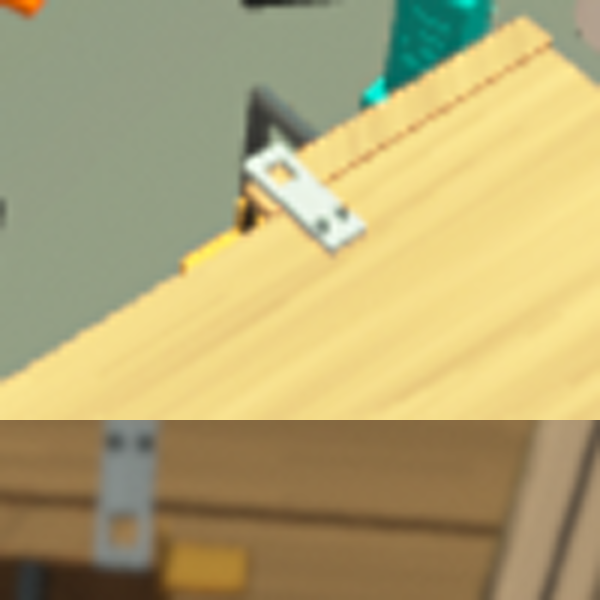

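The bolt is down: the strike hole at c5 (280,172) now shows wood and no rod, and the thumb-piece sits lower at (210,250). Next is the left pull.

```bash
python3 -m inch '[0.0146,0.031,0,0,0,7,100,0.0146,0.031,0,0,0,7,100,0.0146,0.031,0,0,0,7,100,0.0146,0.031,0,0,0,7,100,0.0146,0.031,0,0,0,7,100,0.0146,0.031,0,0,0,7,100,0,0,0,0,0,0,100]'
```

```text
time: 12.05
tool_pos: [619.4, 68.5, 365.3]
tcp_rot: [179.9, -0.1, 175.2]
ft_force: [-0.4, -0.3, -0.4]
finger_gap: 51.8
```

Run:
```python
from h import *
print(r.sense()['tool_pos'])
# right leaf now: infer hinge of right leaf & left bar position from images
a=np.radians(-5.26);ex=np.array([np.cos(a),np.sin(a)]);ey=np.array([-ex[1],ex[0]])
for n,zo in(('top',-1),('scene',2)):
    P=cloud(n,np.load(n+'1.npy')).reshape(-1,3);P=P[np.isfinite(P[:,0])]
    X=P[:,:2]@ex;Y=P[:,:2]@ey;z=P[:,2]-zo
    for nm,m in(('leftbar',(abs(Y-120)<25)&(X<620)&(X>590)&(z>180)&(z<262)),('rightleaf top',(X<640)&(X>480)&(Y<-80)&(Y>-200)&(abs(z-268)<4))):
        if m.sum()>5: print(n,nm,m.sum(),'X',np.percentile(X[m],[2,50,98]).round(1),'Y',np.percentile(Y[m],[2,50,98]).round(1),np.polyfit(X[m],Y[m],1))
```

```text
[619.36848454  68.52215167 365.33693719]
top leftbar 56 X [604.5 606.8 618.3] Y [115.7 119.3 124.9] [-4.50808705e-02  1.47068909e+02]
top rightleaf top 364 X [540.  593.9 638. ] Y [-127.3 -116.6 -105.3] [ 9.80386000e-02 -1.74723538e+02]
scene leftbar 44 X [606.8 612.8 618.4] Y [115.2 117.5 123.7] [ 0.08632502 65.14202479]
scene rightleaf top 375 X [498.5 575.7 636.5] Y [-145.2 -120.5 -106.6] [ 1.65630582e-01 -2.17487942e+02]
```

```bash
python3 -m inch '[0,0,-0.04,0,0,0,100, 0,0,-0.04,0,0,0,100, 0,0,-0.04,0,0,0,100, 0,0,-0.028,0,0,0,100, 0,0,0,0,0,0,100,0,0,0,0,0,0,100]' 30
python3 -m inch '[0,0,0,0,0,0,180, 0,0,0,0,0,0,255, 0,0,0,0,0,0,255, 0,0,0,0,0,0,255, 0,0,0,0,0,0,255]'
```

```text
time: 12.65
tool_pos: [618.3, 63.5, 219.1]
tcp_rot: [-180.0, -0.1, 174.7]
ft_force: [0.4, 0.7, 0.7]
finger_gap: 52.0
time: 13.15
tool_pos: [619.5, 63.3, 221.1]
tcp_rot: [180.0, 0.2, 174.8]
ft_force: [-0.5, 1.1, 6.8]
finger_gap: 9.0
```

Gripped. Pulling the left leaf in stages.

```bash
python3 -m inch '[-0.0071,0.0047,0,0,0,-4,255,-0.0071,0.0046,0,0,0,-4,255,-0.0064,0.0057,0,0,0,-4,255,-0.0063,0.0056,0,0,0,-4,255,-0.0055,0.0065,0,0,0,-4,255,-0.0055,0.0064,0,0,0,-4,255]'
python3 -m inch '[-0.0046,0.0072,0,0,0,-4,255,-0.0045,0.0072,0,0,0,-4,255,-0.0036,0.0077,0,0,0,-4,255,-0.0035,0.0077,0,0,0,-4,255]'
```

```text
time: 13.75
tool_pos: [582.6, 98.1, 221.2]
tcp_rot: [179.7, 0.3, 150.6]
ft_force: [10.9, 7.3, 0.9]
finger_gap: 9.1
time: 14.15
tool_pos: [567.3, 127.9, 221.1]
tcp_rot: [179.6, 0.3, 134.6]
ft_force: [17.5, 6.4, -2.1]
finger_gap: 9.1
```

```bash
python3 -m inch '[-0.0015,0.0085,0,0,0,-4,255,-0.002,0.0082,0,0,0,-4,255,-0.0013,0.0084,0,0,0,-4,255,-0.001,0.0084,0,0,0,-4,255]'
python3 -m inch '[0,0.0085,0,0,0,-4,255,0,0.0085,0,0,0,-4,255,0.0011,0.0084,0,0,0,-4,255,0.0011,0.0084,0,0,0,-4,255]'
```

```text
time: 14.55
tool_pos: [560.7, 160.6, 221.1]
tcp_rot: [179.7, 0.1, 118.6]
ft_force: [9.2, 0.7, 1.7]
finger_gap: 9.3
time: 14.95
tool_pos: [563.0, 194.0, 221.1]
tcp_rot: [179.7, 0.1, 102.6]
ft_force: [10.9, -1.4, 2.6]
finger_gap: 8.8
```

```bash
python3 -m inch '[0.0027,0.0082,0,0,0,-4,255,0.0023,0.0082,0,0,0,-4,255,0.0034,0.0078,0,0,0,-4,255,0.0034,0.0078,0,0,0,-4,255,0.0045,0.0072,0,0,0,-4,255,0.0044,0.0072,0,0,0,-4,255,0.0025,0.0034,0,0,0,-2,255,0,0,0,0,0,0,255]'
python3 -m inch '[0,0,0,0,0,0,130, 0,0,0,0,0,0,130, 0,0,0,0,0,0,130, 0,0,0.03,0,0,0,130, 0,0,0.04,0,0,0,130, 0,0,0.04,0,0,0,100, -0.04,0.01,0.03,0,0,5,40, -0.04,0.01,0,0,0,5,0, -0.03,0.01,0,0,0,5,0,0,0,0,0,0,0,0]'
python3 - <<'E'
from h import *
for n in('top','scene'):
    p,d=r.snapshot(n);np.save(n+'3.npy',d);cv2.imwrite(f'pics/{n}3.png',p[:,:,::-1])
a=cv2.resize(cv2.imread('pics/scene3.png')[140:340,250:450],None,fx=3,fy=3,interpolation=cv2.INTER_CUBIC)
cv2.imwrite('pics/c6.png',a)
P=cloud('scene',np.load('scene3.npy'))
E
```

```text
time: 15.75
tool_pos: [585.8, 243.9, 221.1]
tcp_rot: [179.8, -0.1, 76.7]
ft_force: [4.1, -1.1, 4.9]
finger_gap: 9.3
time: 16.75
tool_pos: [471.8, 274.8, 359.4]
tcp_rot: [180.0, -0.1, 92.1]
ft_force: [0.4, -1.4, 0.0]
finger_gap: 85.2
```

View pics/c6.png

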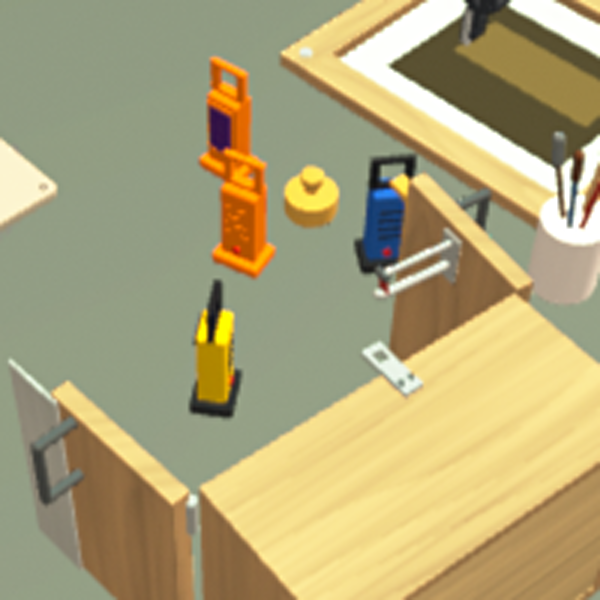

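Both leaves stand open. The hook prong runs from c6 (455,265) to its tip at (380,292) with the red keeper at its end, and the blue lamp is still in place at (385,215). Next I'll grasp the lamp.

```bash
python3 -m inch '[-0.0069,0.0048,0,0,0,7.5,0,-0.0069,0.0048,0,0,0,7.5,0,-0.0069,0.0048,0,0,0,7.5,0,-0.0069,0.0048,0,0,0,7.5,0,-0.0069,0.0048,0,0,0,7.5,0,-0.0069,0.0048,0,0,0,7.5,0,-0.0069,0.0048,0,0,0,7.5,0,0,0,0,0,0,0,0,0,0,0,0,0,0,0]'
python3 - <<'E'
from h import *
a=np.radians(-5.26);ex=np.array([np.cos(a),np.sin(a)]);ey=np.array([-ex[1],ex[0]])
# left leaf + hook, from both cams
for n,zo in(('top',-1),('scene',2)):
    P=cloud(n,np.load(n+'3.npy'));z=P[...,2]-zo
    X=P[...,:2]@ex;Y=P[...,:2]@ey
    m=(X<640)&(X>470)&(Y>190)&(Y<300)&(abs(z-268)<4)
    q=P[m][:,:2].astype(np.float32)
    print(n,'leaf top',m.sum(),cv2.minAreaRect(q),'mean',q.mean(0),'minX/maxX',X[m].min(),X[m].max())
    h=(X<640)&(X>500)&(Y>130)&(Y<215)&(z>205)&(z<262)
    H=P[h]-[0,0,zo]
    print(' hook pts',h.sum())
    for lo,hi in((205,235),(240,262)):
        s=H[(H[:,2]>lo)&(H[:,2]<hi)]
        if len(s)>4:
            k=np.polyfit(s[:,1],s[:,0],1);i=s[:,1].argmin();print('  z',lo,np.median(s[:,2]).round(1),'x at y:',k.round(3),'x(y=100),x(y=150)',np.polyval(k,100).round(1),np.polyval(k,150).round(1),'tip',s[i].round(1),'ymax',s[:,1].max().round(1))
E
```

```text
time: 17.75
tool_pos: [427.0, 306.6, 358.0]
tcp_rot: [-180.0, 0.0, 144.0]
ft_force: [0.0, -0.7, 0.2]
finger_gap: 85.1
top leaf top 548 ((599.599365234375, 211.86282348632812), (52.78225326538086, 127.93011474609375), 79.01663970947266) mean [595.6775  196.10243] minX/maxX 511.7787926109957 639.4525786244656
 hook pts 160
  z 205 224.9 x at y: [1.91000e-01 5.61953e+02] x(y=100),x(y=150) 581.1 590.6 tip [581.2 107.7 227.7] ymax 159.5
  z 240 251.1 x at y: [1.8100e-01 5.6444e+02] x(y=100),x(y=150) 582.6 591.6 tip [582.3 109.5 253.1] ymax 160.8
scene leaf top 281 ((601.0693969726562, 211.39735412597656), (55.8617057800293, 127.1512222290039), 77.94393157958984) mean [598.4679  194.98888] minX/maxX 513.7754533667935 639.9941060424475
 hook pts 122
  z 205 224.9 x at y: [1.89000e-01 5.65945e+02] x(y=100),x(y=150) 584.9 594.3 tip [585.2 105.2 228. ] ymax 160.4
  z 240 251.2 x at y: [1.66000e-01 5.68667e+02] x(y=100),x(y=150) 585.3 593.6 tip [590.4 108.3 252.8] ymax 160.0
```

```bash
python3 -m inch '[0,0,-0.04,0,0,0,0,0,0,-0.04,0,0,0,0,0,0,-0.04,0,0,0,0,0,0,-0.04,0,0,0,0,0,0,0,0,0,0,0,0,0,0,0,0,0,0]' 60
python3 - <<'E'
from h import *
s=r.sense();print(s['tool_pos'],s['tcp_rot'],s['ft_force'])
# refined plate estimate from picture 2 (gripper away)
for n,zo in(('top',-1),('scene',2)):
    P=cloud(n,np.load(n+'1.npy'));z=P[...,2]-zo
    m=(abs(P[...,0]-422)<40)&(abs(P[...,1]-308)<40)&(z>112)&(z<156)
    q=P[m];c,sz,an=cv2.minAreaRect(q[:,:2].astype(np.float32))
    t=q[(q[:,2]-zo)>143];w,V=np.linalg.eigh(np.cov(q[:,:2].T));print(n,c,sz,an,'top bar mean',t.mean(0),np.degrees(np.arctan2(V[1,1],V[0,1])))
E
```

```text
time: 18.35
tool_pos: [426.5, 306.5, 198.6]
tcp_rot: [-179.9, -0.0, 144.1]
ft_force: [-0.2, -0.6, -0.2]
finger_gap: 85.5
[426.50410329 306.47863333 198.5943026 ] [-1.79912056e+02 -2.97891884e-02  1.44128625e+02] [-0.20535258 -0.6448707  -0.16550173]
top (423.25537109375, 307.5079040527344) (45.38681411743164, 21.90281105041504) 59.85364532470703 top bar mean [421.47812859 308.12106578 147.47425142] 54.535192872107054
scene (427.0978088378906, 306.3238220214844) (47.42105484008789, 25.99951934814453) 61.59650421142578 top bar mean [424.48047667 308.16475914 151.18983188] 57.151457088893345
```

```bash
python3 -m inch '[-0.0035,0.0015,-0.02,0,0,1.2,0,0,0,-0.03,0,0,0,0,0,0,-0.02,0,0,0,0,0,0,-0.0145,0,0,0,0,0,0,0,0,0,0,0]'
python3 -m inch '[0,0,0,0,0,0,60,0,0,0,0,0,0,120,0,0,0,0,0,0,180,0,0,0,0,0,0,255,0,0,0,0,0,0,255,0,0,0,0,0,0,255]'
```

```text
time: 18.85
tool_pos: [423.2, 308.5, 114.1]
tcp_rot: [-180.0, -0.0, 145.4]
ft_force: [-0.2, -0.1, -1.2]
finger_gap: 85.2
time: 19.45
tool_pos: [423.9, 309.0, 115.9]
tcp_rot: [179.9, 0.1, 145.5]
ft_force: [-1.0, -1.4, 6.0]
finger_gap: 45.2
```

```bash
python3 -m inch '[0,0,0.02,0,0,0,255,0,0,0.035,0,0,0,255,0,0,0.035,0,0,0,255,0,0,0.035,0,0,0,255,0,0,0.035,0,0,0,255,0,0,0.035,0,0,0,255,0,0,0,0,0,0,255]'
python3 -m inch '[0.002,-0.0224,0,0,0,-8.25,255,0.002,-0.0224,0,0,0,-8.25,255,0.002,-0.0224,0,0,0,-8.25,255,0.002,-0.0224,0,0,0,-8.25,255,0.002,-0.0224,0,0,0,-8.25,255,0.002,-0.0224,0,0,0,-8.25,255,0.002,-0.0224,0,0,0,-8.25,255,0.002,-0.0224,0,0,0,-8.25,255,0,0,0,0,0,0,255]'
python3 -m inch '[0.025,-0.01,0,0,0,0,255,0.025,-0.01,0,0,0,0,255,0.025,-0.01,0,0,0,0,255,0.025,-0.01,0,0,0,0,255,0.025,-0.01,0,0,0,0,255,0.012,-0.006,0,0,0,0,255,0,0,0,0,0,0,255,0,0,0,0,0,0,255]'
```

```text
time: 20.15
tool_pos: [424.9, 309.7, 315.9]
tcp_rot: [179.5, 0.3, 145.5]
ft_force: [0.8, -0.3, -1.3]
finger_gap: 45.0
time: 21.05
tool_pos: [438.8, 127.1, 308.2]
tcp_rot: [-180.0, 0.1, 79.1]
ft_force: [0.1, -0.4, -3.1]
finger_gap: 44.6
time: 21.85
tool_pos: [575.4, 73.8, 308.0]
tcp_rot: [-179.9, 0.0, 79.5]
ft_force: [-0.9, -0.5, -2.9]
finger_gap: 45.0
```

```bash
python3 -m inch '[0.002,0,-0.03,0,0,0,255,0,0,-0.03,0,0,0,255,0,0,-0.025,0,0,0,255,0,0,-0.017,0,0,0,255,0,0,0,0,0,0,255,0,0,0,0,0,0,255]'
python3 - <<'E'
from h import *
s=r.sense();print(s['tool_pos'],s['tcp_rot'])
for n in('top','scene'):
    p,d=r.snapshot(n);np.save(n+'4.npy',d);cv2.imwrite(f'pics/{n}4.png',p[:,:,::-1])
P=cloud('scene',np.load('scene4.npy'));z=P[...,2]-2
# prong line prediction, projected for overlay, and eye
e=np.array([577.5,74,222]);u=np.array([.184,.983,0])
im=cv2.imread('pics/scene4.png')
for t in (0,32,115):
    print(t,proj('scene',e+u*t+[0,0,2]))
c=proj('scene',e).astype(int)
a=cv2.resize(im[c[1]-70:c[1]+60,c[0]-70:c[0]+80],None,fx=5,fy=5,interpolation=cv2.INTER_CUBIC)[:600]
print(c);cv2.imwrite('pics/c7.png',a)
E
```

```text
time: 22.45
tool_pos: [577.4, 73.9, 207.4]
tcp_rot: [-180.0, -0.0, 79.5]
ft_force: [0.0, -0.4, -2.7]
finger_gap: 44.5
[577.36657442  73.91621572 207.40947721] [-1.79992310e+02 -7.54802045e-03  7.95371516e+01]
0 [363.13566039 244.00508697]
32 [373.38403289 239.1166655 ]
115 [399.18829375 226.80816453]
[363 244]
```

View pics/c7.png

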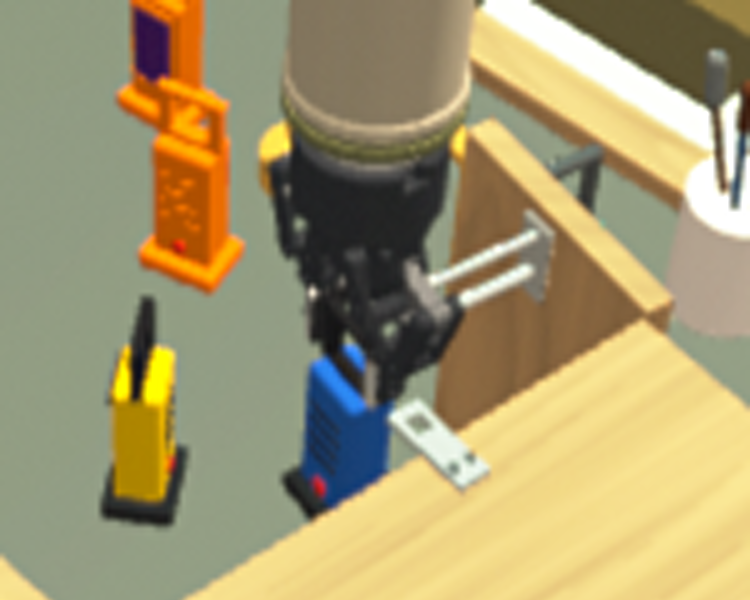

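The lamp hangs upright in the gripper at c7 (345,420), the hook is at (440–535, 235–300), and the eye is hidden by the finger. I'll check the height from the blue body's top, then insert.

Run:
```python
from h import *
for n,zo in(('scene',2),('top',-1)):
    P=cloud(n,np.load(n+'4.npy'));hsv=cv2.cvtColor(cv2.imread(f'pics/{n}4.png'),cv2.COLOR_BGR2HSV)
    m=(abs(hsv[...,0].astype(int)-109)<10)&(hsv[...,1]>140)&(hsv[...,2]>50)&(abs(P[...,0]-577)<50)&(abs(P[...,1]-74)<50)
    q=P[m]-[0,0,zo];print(n,len(q),np.percentile(q[:,2],[50,90,97,100]).round(1)if len(q)else'', cv2.minAreaRect(q[q[:,2]>np.percentile(q[:,2],50)][:,:2].astype(np.float32)) if len(q)else '')
```

```text
scene 343 [173.1 202.3 204.3 210.8] ((578.6935424804688, 72.19865417480469), (29.82177734375, 43.1268424987793), 80.50476837158203)
top 21 [199.1 202.9 278.  280.8] ((554.0917358398438, 65.45243835449219), (19.57732391357422, 5.32594108581543), 6.657131671905518)
```

```bash
python3 -m inch '[0,0,-0.002,0,0,0,255,0.0015,0.0079,0,0,0,0,255,0.0015,0.0079,0,0,0,0,255,0.0011,0.0059,0,0,0,0,255,0.0009,0.0049,0,0,0,0,255,0.0009,0.0049,0,0,0,0,255,0,0,0,0,0,0,255]'
python3 -m inch '[0.0009,0.0049,0,0,0,0,255,0.0009,0.0049,0,0,0,0,255,0.0,0,0,0,0,0,255]'
```

```text
time: 23.25
tool_pos: [583.8, 105.6, 204.8]
tcp_rot: [-180.0, -0.0, 79.5]
ft_force: [0.2, -0.2, -2.9]
finger_gap: 44.7
time: 23.55
tool_pos: [585.6, 115.2, 204.9]
tcp_rot: [-180.0, -0.0, 79.5]
ft_force: [0.5, -0.3, -2.5]
finger_gap: 44.9
```

```bash
python3 -m inch '[0.0009,0.0049,0,0,0,0,255,0.0009,0.0049,0,0,0,0,255,0.0009,0.0049,0,0,0,0,255,0,0,0,0,0,0,255]'
python3 -m inch '[0.0009,0.0049,0,0,0,0,255,0.0009,0.0049,0,0,0,0,255,0.0009,0.0049,0,0,0,0,255,0,0,0,0,0,0,255]'
python3 - <<'E'
from h import *
for n in('top','scene'):
    p,d=r.snapshot(n);np.save(n+'5.npy',d);cv2.imwrite(f'pics/{n}5.png',p[:,:,::-1])
im=cv2.imread('pics/scene5.png')
a=cv2.resize(im[180:300,300:440],None,fx=5,fy=5,interpolation=cv2.INTER_CUBIC)
cv2.imwrite('pics/c8.png',a)
E
```

```text
time: 23.95
tool_pos: [588.3, 130.1, 204.9]
tcp_rot: [-180.0, -0.0, 79.5]
ft_force: [-0.3, -0.3, -2.2]
finger_gap: 44.9
time: 24.35
tool_pos: [591.0, 144.8, 204.9]
tcp_rot: [180.0, -0.0, 79.5]
ft_force: [0.5, -0.4, -2.7]
finger_gap: 45.0
```

View pics/c8.png

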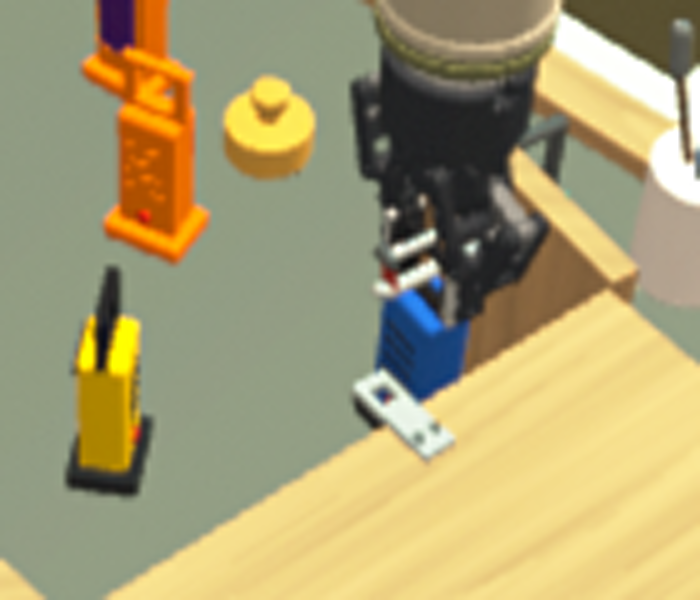

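The prong and arm protrude through the eye, and the red keeper hangs at the tip at c8 (388,275), so the eye is behind it. I'll lower the lamp onto the prong.

```bash
python3 -m inch '[0,0,-0.003,0,0,0,255,0,0,-0.003,0,0,0,255,0,0,0,0,0,0,255]'
python3 -m inch '[0,0,-0.0015,0,0,0,255,0,0,0,0,0,0,255]'
```

```text
time: 24.75
tool_pos: [591.0, 143.8, 198.8]
tcp_rot: [180.0, -0.0, 79.5]
ft_force: [0.2, 0.4, -1.4]
finger_gap: 44.7
time: 24.95
tool_pos: [591.2, 143.9, 198.5]
tcp_rot: [179.9, -0.0, 79.5]
ft_force: [-2.9, -1.0, 4.4]
finger_gap: 45.2
```

```bash
python3 -m inch '[0,0,0,0,0,0,105,0,0,0,0,0,0,95,0,0,0,0,0,0,85,0,0,0,0,0,0,75,0,0,0,0,0,0,65,0,0,0,0,0,0,60,0,0,0,0,0,0,60]'
python3 -m inch '[0,0,0.01,0,0,0,60,0,0,0.02,0,0,0,60,0,0,0.03,0,0,0,60,0,0,0.035,0,0,0,60,0,0,0.035,0,0,0,60,0,0,0.035,0,0,0,60,-0.03,-0.03,0.02,0,0,0,60,-0.04,-0.03,0,0,0,0,60,-0.04,-0.03,0,0,0,0,60,-0.04,-0.03,0,0,0,0,60]'
python3 -m inch '[-0.03,-0.04,0,0,0,0,60,-0.03,-0.04,0,0,0,0,60,-0.03,-0.04,0,0,0,0,60,0,0,0,0,0,0,60]'
python3 - <<'E'
from h import *
for n in('top','scene'):
    p,d=r.snapshot(n);np.save(n+'6.npy',d);cv2.imwrite(f'pics/{n}6.png',p[:,:,::-1])
a=cv2.resize(cv2.imread('pics/scene6.png')[180:300,300:440],None,fx=5,fy=5,interpolation=cv2.INTER_CUBIC)
cv2.imwrite('pics/c9.png',a)
a=np.radians(-5.26);ex=np.array([np.cos(a),np.sin(a)]);ey=np.array([-ex[1],ex[0]])
for n,zo in(('top',-1),('scene',2)):
    P=cloud(n,np.load(n+'6.npy'));z=P[...,2]-zo;X=P[...,:2]@ex;Y=P[...,:2]@ey
    for k,m in(('left',(X<640)&(X>470)&(Y>225)&(Y<300)&(abs(z-268)<4)),('right',(X<640)&(X>470)&(Y<-95)&(Y>-170)&(abs(z-268)<4))):
        q=np.c_[X[m],Y[m]]; w,V=np.linalg.eigh(np.cov(q.T)); print(n,k,len(q),'angle from cabinet x',np.degrees(np.arctan(V[1,1]/V[0,1])).round(1))
print(r.sense()['tool_pos'])
E
```

```text
time: 25.65
tool_pos: [591.0, 144.0, 197.4]
tcp_rot: [-180.0, 0.0, 79.5]
ft_force: [0.2, -0.4, -0.0]
finger_gap: 65.1
time: 26.65
tool_pos: [439.5, 23.2, 383.3]
tcp_rot: [179.9, 0.0, 79.5]
ft_force: [0.4, -1.2, 1.5]
finger_gap: 65.7
time: 27.05
tool_pos: [348.2, -100.3, 383.9]
tcp_rot: [179.9, 0.1, 79.0]
ft_force: [0.4, 0.1, 0.8]
finger_gap: 65.7
top left 556 angle from cabinet x -6.4
top right 526 angle from cabinet x 9.3
scene left 282 angle from cabinet x -7.4
scene right 375 angle from cabinet x 9.7
[350.50253398 -97.03574006 383.54737797]
```

View pics/c9.png

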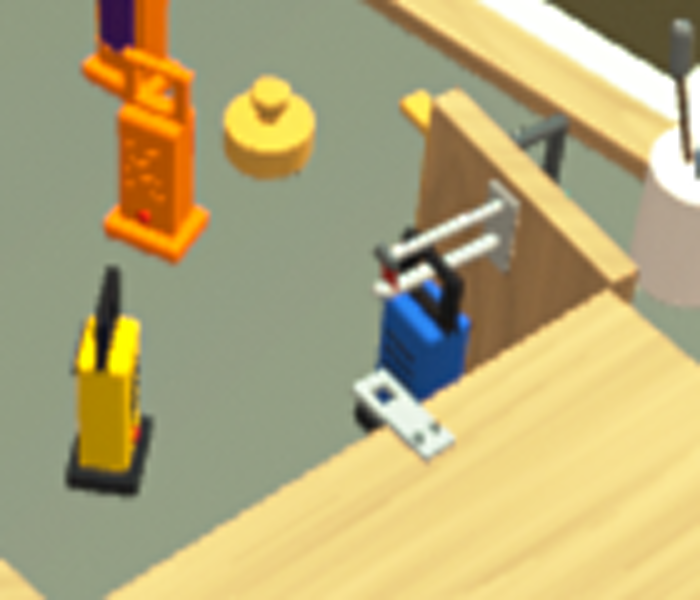

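The lamp hangs on the prong with its eye at c9 (440,270), the keeper hangs shut at the tip at (388,275), and both leaves are open past square. Handing in.

```bash
python3 -m inch '[0,0,0,0,0,0,60,0,0,0,0,0,0,60,0,0,0,0,0,0,60,0,0,0,0,0,0,60,0,0,0,0,0,0,60]'; python3 -c "
from bench import r
print(r.hand_in())"
```

```text
time: 27.65
tool_pos: [351.2, -95.5, 382.3]
tcp_rot: [-180.0, -0.0, 79.6]
ft_force: [-0.0, -0.5, -0.1]
finger_gap: 65.5
the job is handed in; nothing more can be done
None
```

The cabinet is open and the blue UV lamp hangs on the hook behind the shut red keeper. I handed in at 27.7 s of the 72 s allowed.

I swung the right leaf open, slid the flush bolt down until it stopped, then swung the left leaf open. I carried the lamp upright, slid its eye onto the prong, lowered it until the prong took its weight, let go and moved the arm clear.

**Last checks:**
- **Leaves:** by depth fit the left leaf is about 96–97° open and the right about 99–100°.
- **Bolt:** right after the push, the strike hole showed wood instead of the brass rod. I did not re-measure the bolt after opening the left leaf.
- **Lamp and keeper:** in the last picture the eye sits on the prong and the keeper hangs shut at the tip.
- **Yellow lamp:** it stands where it did.
- **Other objects:** I didn't re-check every other object on the table, and none were touched as far as I could see.

**Disagreements along the way:**
- **Right leaf:** my path for the pull was a few mm off its true arc, so the wrist force rose to about 48 N until I corrected it.
- **Strike position:** it measured about 30 mm from the bolt's push point, where the description says 22 mm. This gave more clearance and had no effect on the job.

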